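# Turn the cam stop to its low point, then push the phone jig's slide home

### The arm

A 6-joint arm with a two-finger parallel gripper is mounted at the origin on the work surface. World frame = base frame: x ahead of the robot, y to its left, z up, the work surface at z = 0. Lengths are in m, angles in rad, forces in N, time in s.
With the tool pointing down it reaches from about 0.35 to 0.85 m from the base axis. Payload 8.1 kg.
Tool frame: the origin (TCP) lies between the finger pads; the fingertips stand 8 mm ahead of it and the grasp point (between the pads) lies 11 mm behind it; z points along the fingers, y is the line along which they close (so a half turn about z gives the same grasp; the last joint's range is limited). The gripper opens to 93 mm and grips with 3 to 60 N. Pads are 15 mm wide; open, the fingers measure 128 mm over their backs; the gripper's body (75 mm by 188 mm) begins 65 mm behind the grasp point.
Start: joints at [-1.217, 0.13, 1.488, -0, 1.523, -0.085], TCP at [0.255, -0.543, 0.191] pointing down, gripper open.
Joint ranges: [-2.96, 2.96], [-0.89, 2.26], [0.02, 2.5], [-1.34, 4.48], [0, 2.73], [-2.66, 2.66]. Speed limits (rad/s): [2.39, 2.39, 2.79, 3.14, 3.14, 3.14].

### API

Orientations are given as [roll, pitch, yaw] about the fixed x, y, z axes, in that order (R = Rz(yaw) Ry(pitch) Rx(roll)).
In Python, from bench import arm gives the robot as it stands. The module is installed in compiled form; this text tells all that it offers.
- The arm moves only by the tool play_rows, never from a script. Its arguments are lists of equal length, an entry for each row: "slide": the shift along the tool's x, y, z in m, a list of three; "roll": the turn about the tool's z in rad; "hand": the closure, from 0 (fully open) to 1 (shut). A call has 1 to 5 rows; each row is the pose to reach, as a shift and turn from the pose commanded when the call began, along the tool's axes at that moment; what a row does not reach only later rows make up. A row lasts 1/10 s, in which the tool goes at most 50 mm and 8.59 degrees, less where a joint would pass 70% of its speed; a pose out of reach is approached as far as the arm can. A call with a gripper value outside its range is refused whole. The fingers move at their own pace and stop on an object; "grip_force" is the grip in N (left out, the last holds). Time passes only in rows, so rows that repeat a pose let the fingers close. It gives the time, the measured TCP pose, the force, the opening and the grip force at its end, in the units of the state.
- arm.get_obs(): the state, without advancing time (a new reading comes with each control period).
- arm.snapshot(name): name is "scene" or "top" or "wrist"; returns a dict with "image" (420x560x3 uint8, red, green, blue), "mtx" (3x3 intrinsics, pixels), "dist" ([k1, k2, p1, p2, k3] as OpenCV has them; the pictures are not rectified), "extrinsics" (4x4, takes a point from world to camera coordinates). Camera axes: x right, y down, z forward; pixel columns grow to the right and rows downward; lengths in m; the calibration is good to about 2 mm. A picture is of the moment at which its call begins. There is no depth.
- arm.close_job(): hands the job in; it is judged then, once.
The state is a dict: "clock": time; "q": joint angles; "qvel": joint speeds; "effort": joint torques, N m; "eef_pos": TCP position; "orientation": TCP orientation; "force": force on the tool from outside, world axes, zero at the start; "torque": the same for the moment, N m; "opening": finger opening in m; "grasp_force": force on a finger pad.
Only numpy, scipy, OpenCV 4.12 (cv2) and the standard library are available. Lean on these libraries where they do the work, as an engineer would, in place of code of your own. Each camera call takes 0.05 s, during which the arm holds its last target. There are 200 camera calls.

### The job

On the phone-repair jig, push the red-knobbed lever round with the fingertips until it points straight forward along the jig, towards the end where the phone lies, so that the low side of the yellow cam faces the slide's side arm; only then push the slide forward by its upright blue tab until it is fully home, its black tongue over the edge of the phone. Do not push the slide ahead before the cam is low, pick nothing up, leave the phone and the other things on the bench where they are, and finish clear of everything.

Things in the scene. Friction and masses are not known exactly. Their poses are not given: they have to be found in the camera images.
- jig: Aluminium holding jig fixed to the bench, plate 315 x 175 mm, 10 mm thick. Origin: on the bench under the slide's centre line; the plate covers x -90 to 225 mm, y -60 to 115 mm in the jig's frame. Jig +x is 'forward': the slide travels along it, with its centre line at y = 0, and the phone nest (rims to 16 mm high) lies at x 58 to 221 mm, y within 43 mm. Jig z is up. It stands at any yaw up to about 25 degrees.
- cam (a joint): Angle of the yellow eccentric cam and its lever about the upright pivot at jig (0, 68) mm, rad. It is the direction of the lever in the jig's frame: 0 = lever straight along jig +x (forward), the cam's low point facing the slide's follower arm; positive = counter-clockwise from above, +1.57 = lever along jig +y (outward). Starts between about 1.5 and 2.4; travels -0.9 to 2.7, no stop or click at 0. Stiff: 0.30 N m of friction (about 4.5 N at the knob), stays where left.
- cam_axis (a point): Point on the cam's pivot axis, 56 mm above the bench (top of the hub, radius 10 mm). The cam disc (radius 26 mm, its centre 14 mm from the pivot towards the lever) lies at heights 22 to 40 mm; the lever bar, 12 mm wide, at 45 to 54 mm.
- knob_top (a point): Centre of the top of the red knob, an upright cylinder 18 mm in diameter from 54 to 90 mm above the bench on the lever's end, 70 mm from the cam's pivot. Push it sideways.
- slide (a joint): Travel of the follower slide along jig +x, m: 0 = fully back, 0.030 = fully home against its stop. Starts between 0 and 0.005. Friction 2 N, no spring, stays where left. Its follower arm (steel, on the +y side, 24 to 42 mm high, reaching out to y 86 mm, front face at jig x -43 mm + travel) runs against the cam: with the lever at angle a the slide can go no farther than about 0.017 + 0.014 cos(a).
- tab_rear (a point): Middle of the rear (jig -x) face of the blue upright tab on the slide, 70 mm above the bench. The tab is 48 mm wide (jig y), 10 mm thick and stands from 20 to 80 mm above the bench; push it here or lower (down to 35 mm) along jig +x.
- tongue_tip (a point): Front end of the slide's black tongue, top face, 29 mm above the bench; it passes 4 mm above the phone.
- phone: Opened phone 148 x 72 x 8 mm lying loose in the nest, long side along jig x, origin at the centre of its underside, 10 mm above the bench, near edge at jig x 65 mm. Leave it.
- screw_dish: Small steel dish, 44 mm across, 18 mm high, on the jig's plate beside the phone; origin under its centre. Leave it.
- screwdriver: Yellow screwdriver, 150 mm long, lying on the bench to the right (jig -y) of the jig. Leave it.
- flux_jar: White jar with black cap, 40 mm across, 50 mm high, right of the jig. Leave it.
- spare_battery: Flat black battery 90 x 40 x 6 mm lying left (jig +y) of the jig's front part. Leave it.
- mug: White mug, 80 mm across, 90 mm high, right side of the bench. Leave it.
- parts_tray: Grey divided tray 160 x 110 x 30 mm, left side of the bench. Leave it.
Not all that is in view belongs to the job. There is more than one size of the phone; the one meant has the size given above.

How it is judged:
By the outcome, as a careful person would: the job done as asked, in the order asked, and still so for the second after the job is handed in, with the robot touching nothing.
It also fails if it takes over 51 s, if anything falls off the work surface, if the arm or the gripper's body presses on something with over 40 N, if the wrist force passes 120 N, or if a joint passes its speed limit or range.

## Working session

There is one attempt and no reset: what is moved stays moved. The work goes in short steps, Python scripts to look and compute and a tool call to move; the robot and the scene stay as the last step left them, time stands still between calls to the robot, and variables do not carry over. Pictures are saved under pics/ and viewed, at most 10 in all, crops included, and the job is handed in when it is done.

Besides the shell and the picture viewer there is one more tool, called after "Request:" as name([rows], argument=value, ...), one row to a line, values as JSON. play_rows: Moves the arm, as the interface text tells. Its arguments: {"type":"object","properties":{"slide":{"type":"array"},"roll":{"type":"array"},"hand":{"type":"array"},"grip_force":{"type":"number"}},"required":["slide","roll","hand"]}

```bash
mkdir -p pics; cat > h.py <<'E'
import numpy as np, cv2, pickle
from bench import arm
def snap(n,f):
    s=arm.snapshot(n); cv2.imwrite(f'pics/{f}.png',s['image'][:,:,::-1]); pickle.dump(s,open(f'pics/{f}.pkl','wb')); return s
def ray(f,u,v,z):
    s=pickle.load(open(f'pics/{f}.pkl','rb'))
    p=cv2.undistortPoints(np.array([[[u,v]]],float),s['mtx'],np.array(s['dist']))[0,0]
    E=np.array(s['extrinsics']);R=E[:3,:3];t=E[:3,3];c=-R.T@t;d=R.T@np.array([p[0],p[1],1]);return c+d*(z-c[2])/d[2]
def proj(f,P):
    s=pickle.load(open(f'pics/{f}.pkl','rb'));E=np.array(s['extrinsics'])
    return cv2.projectPoints(np.array(P,float).reshape(-1,1,3),cv2.Rodrigues(E[:3,:3])[0],E[:3,3],s['mtx'],np.array(s['dist']))[0][:,0]
E
python3 - <<'E'
from h import *
snap('top','t1');snap('scene','s1')
o=arm.get_obs();print(o['clock'],o['eef_pos'],o['orientation'],o['opening'])
E
```

```text
0.1 [ 0.25471047 -0.54262163  0.1898737 ] [-3.13988961e+00 -1.24596136e-04  4.38769006e-01] 0.092800421000666
```

View pics/t1.png

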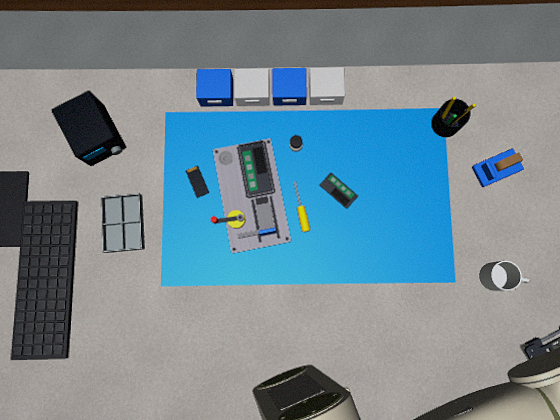

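View pics/s1.png

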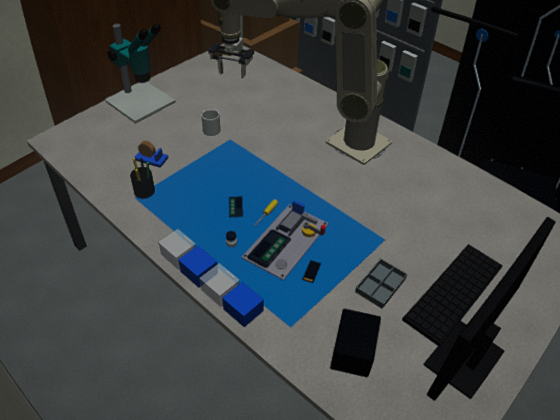

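The top view shows the jig at about (252,195), forward being up and slightly left in the image. The red knob is at (214,219), the cam hub near (239,217), and the blue tab near (268,231). I'll zoom in.

```bash
python3 - <<'E'
from h import *
im=cv2.imread('pics/t1.png')[130:260,180:320]
cv2.imwrite('pics/c1.png',cv2.resize(im,None,fx=4.6,fy=4.6,interpolation=cv2.INTER_CUBIC)[:598])
for p in [(214,149),(271,139),(291,241),(234,252)]: print(ray('t1',*p,0.01))
E
```

```text
[0.78963806 0.27011978 0.01      ]
[0.81807499 0.10085321 0.01      ]
[0.51275081 0.04563308 0.01      ]
[0.48345423 0.20961245 0.01      ]
```

View pics/c1.png

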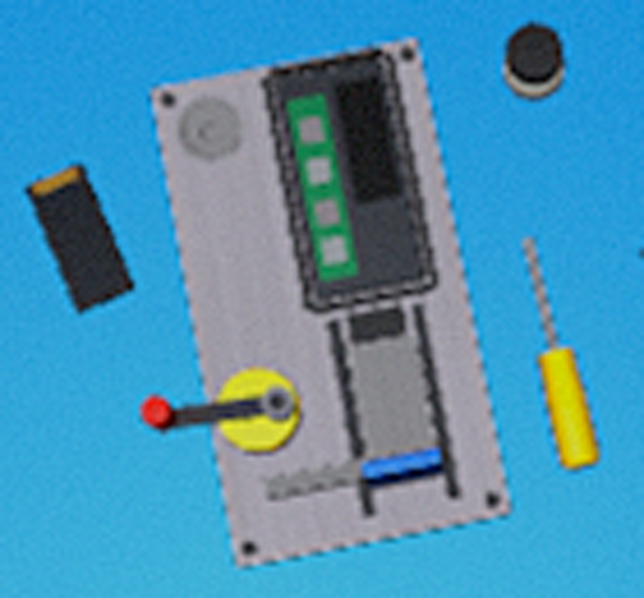

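The crop shows plate corners at (152,88), (415,38), (510,512) and (240,567). The hub is at (278,402), the knob top at (157,411), and the tab spans (362,472) to (440,460). The lever points outward, slightly rearward.

```bash
cat >> h.py <<'E'
def fit(W,L):
    W=np.array(W)[:,:2];L=np.array(L,float);wc=W.mean(0);lc=L.mean(0);a=W-wc;b=L-lc
    th=np.arctan2((b[:,0]*a[:,1]-b[:,1]*a[:,0]).sum(),(a*b).sum());R=np.array([[np.cos(th),-np.sin(th)],[np.sin(th),np.cos(th)]])
    return th,R,wc-R@lc
E
python3 - <<'E'
from h import *
c=lambda u,v,z:ray('t1',180+(u+.5)/4.6-.5,130+(v+.5)/4.6-.5,z)
W=[c(152,88,.01),c(415,38,.01),c(510,512,.01),c(240,567,.01),c(278,402,.056)]
L=[(225,115),(225,-60),(-90,-60),(-90,115),(0,68)]
L=np.array(L)/1000
th,R,t=fit(W,L);print('yaw',th,'t',t);print((np.array(W)[:,:2]-(L@R.T+t))*1000)
J=lambda p:(R.T@(p[:2]-t))*1000
k=J(c(157,411,.09));print('knob',k,np.arctan2(k[1]-68,k[0]), 'hub',J(W[4]),'tab',J(c(362,472,.08)),J(c(440,460,.08)),J(c(365,483,.08)))
print('tongue',J(c(402,335,.029)),J(c(377,340,.029)))
print('hubW',W[4],'knobW',c(157,411,.09)); print(arm.get_obs()['q'])
E
```

```text
yaw 0.1843651256708267 t [0.59025504 0.12099955]
[[ 0.12818939 -1.18018593]
 [-0.83250191  1.05643659]
 [ 0.2430311   1.61483261]
 [ 0.35952689 -1.59755314]
 [ 0.10175454  0.10646987]]
knob [  3.43813389 137.21261239] 1.5211621637832768 hub [ 0.1195484  68.08601161] tab [-55.28122426  24.81990542] [-57.39375655 -22.25965217] [-62.12139085  24.29595388]
tongue [ 30.91323541 -13.72074713] [30.87898431  2.21622889]
hubW [0.57789087 0.18795362 0.056     ] knobW [0.56848076 0.25651709 0.09      ]
[-1.21742557e+00  1.31116428e-01  1.48917094e+00 -2.11427122e-05
  1.52301275e+00 -8.53973276e-02]
```

```bash
cat >> h.py <<'E'
TH=0.1844; T0=np.array([0.5903,0.1210]); RJ=np.array([[np.cos(TH),-np.sin(TH)],[np.sin(TH),np.cos(TH)]])
def go(jx,jy,z,jyaw):
    "print tool-frame shift and roll from the present pose to jig pose (mm, mm; m; jig yaw)"
    o=arm.get_obs(); y=o['orientation'][2]; p=RJ@(np.array([jx,jy])/1000)+T0; d=np.array([*p,z])-o['eef_pos']
    c,s=np.cos(y),np.sin(y)
    print('slide',np.round([c*d[0]+s*d[1],s*d[0]-c*d[1],-d[2]],4),'roll',round(y-(jyaw+TH),3),'| t',round(o['clock'],2),'jig',np.round(RJ.T@(o['eef_pos'][:2]-T0)*1000,1),o['eef_pos'][2].round(4),'jyaw',round(y-TH,3),'F',np.round(o['force'],1),'open',round(o['opening'],4))
E
python3 -c "
from h import *
go(3.4,137.2,.19,1.52)"
```

```text
slide [ 6.235e-01 -5.901e-01 -1.000e-04] roll -1.266 | t 0.1 jig [-451.6 -590.8] 0.1899 jyaw 0.254 F [-0.2 -0.1  0.4] open 0.0928
```

Request:
play_rows([
  [0.035,-0.033,0],
  [0.07,-0.066,0],
  [0.105,-0.1,0],
  [0.14,-0.133,0],
  [0.175,-0.166,0],
], roll=[0,0,0,0,0], hand=[0.57,0.57,0.57,0.57,0.57])

```text
clock: 0.6
eef_pos: [0.3429, -0.3165, 0.1903]
orientation: [-3.141, 0.0, 0.438]
force: [0.5, 0.8, 0.4]
opening: 0.0577
grasp_force: 0.0
```

Request:
play_rows([
  [0.035,-0.033,0],
  [0.07,-0.066,0],
  [0.105,-0.1,0],
  [0.14,-0.133,0],
  [0.175,-0.166,0],
], roll=[0,0,0,0,0], hand=[0.57,0.57,0.57,0.57,0.57])

```text
clock: 1.1
eef_pos: [0.4308, -0.0919, 0.1907]
orientation: [3.142, -0.0, 0.439]
force: [1.9, -0.8, 0.4]
opening: 0.0401
grasp_force: 0.0
```

Request:
play_rows([
  [0.035,-0.033,0],
  [0.07,-0.066,0],
  [0.105,-0.1,0],
  [0.14,-0.133,0],
  [0.175,-0.166,0],
], roll=[-0.14,-0.28,-0.42,-0.56,-0.7], hand=[0.57,0.57,0.57,0.57,0.57])

```text
clock: 1.6
eef_pos: [0.5187, 0.1328, 0.1905]
orientation: [-3.141, 0.0, 1.145]
force: [1.3, -0.8, 0.6]
opening: 0.0397
grasp_force: 0.0
```

```bash
python3 -c "
from h import *
go(3.4,137.2,.15,1.52)"
```

```text
slide [ 0.1332 -0.0058  0.0405] roll -0.56 | t 1.6 jig [-68.2  24.8] 0.1905 jyaw 0.96 F [ 1.3 -0.8  0.6] open 0.0397
```

Request:
play_rows([
  [0.035,-0.0015,0.01],
  [0.07,-0.003,0.02],
  [0.105,-0.0045,0.03],
  [0.133,-0.006,0.04],
  [0.133,-0.006,0.04],
], roll=[-0.14,-0.28,-0.42,-0.56,-0.56], hand=[0.57,0.57,0.57,0.57,0.57])

```text
clock: 2.1
eef_pos: [0.5677, 0.2566, 0.1477]
orientation: [-3.137, 0.0, 1.706]
force: [0.6, -0.9, -0.5]
opening: 0.04
grasp_force: 0.0
```

```bash
python3 -c "
from h import *
snap('wrist','w1')
go(3.4,137.2,.072,1.52)
P=lambda x,y,z:[*(RJ@(np.array([x,y])/1000)+T0),z]
print(proj('w1',[P(3.4,137.2,.09),P(0,68,.056),P(-60,0,.08)]))"
```

```text
slide [0.0014 0.0009 0.0767] roll -0.004 | t 2.15 jig [  2.4 135.8] 0.1487 jyaw 1.516 F [-0.3 -1.  -0.3] open 0.0402
[[282.04253951 214.371101  ]
 [281.97414771 273.01925729]
 [224.64729179 348.99860291]]
```

View pics/w1.png

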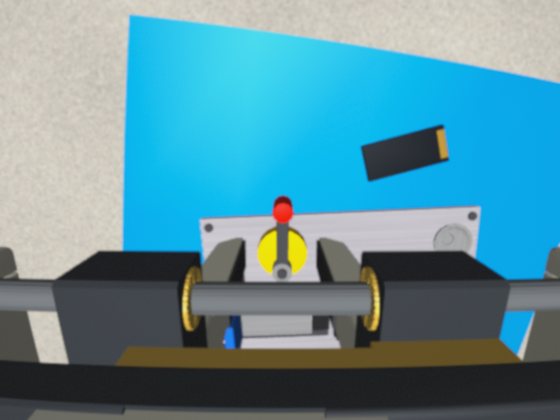

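The wrist view shows the knob at (283,212) and the hub at (282,272). Both match my predictions, and the knob is centred between the fingers, so I'll descend.

Request:
play_rows([
  [0.001,0.001,0.03],
  [0.001,0.001,0.06],
  [0.001,0.001,0.077],
  [0.001,0.001,0.077],
], roll=[0,0,0,0], hand=[0.57,0.57,0.57,0.57])

```text
clock: 2.55
eef_pos: [0.5674, 0.2534, 0.0708]
orientation: [-3.136, 0.001, 1.697]
force: [0.3, -1.6, 0.7]
opening: 0.0403
grasp_force: 0.0
```

```bash
python3 - <<'E'
from h import *
# lever angle a: knob at hub+70*(cos,sin); TCP leads by 11 mm along clockwise tangent
for a in (1.45,1.3,1.15,1.0,.85):
    c,s=np.cos(a),np.sin(a); go(70*c+11*s,68+70*s-11*c,.072,a)
E
```

```text
slide [ 0.0028  0.0175 -0.0012] roll 0.062 | t 2.55 jig [  1.8 134.4] 0.0708 jyaw 1.512 F [ 0.3 -1.6  0.7] open 0.0403
slide [-0.0003  0.0276 -0.0012] roll 0.212 | t 2.55 jig [  1.8 134.4] 0.0708 jyaw 1.512 F [ 0.3 -1.6  0.7] open 0.0403
slide [-0.0048  0.0372 -0.0012] roll 0.362 | t 2.55 jig [  1.8 134.4] 0.0708 jyaw 1.512 F [ 0.3 -1.6  0.7] open 0.0403
slide [-0.0108  0.046  -0.0012] roll 0.512 | t 2.55 jig [  1.8 134.4] 0.0708 jyaw 1.512 F [ 0.3 -1.6  0.7] open 0.0403
slide [-0.018   0.0539 -0.0012] roll 0.662 | t 2.55 jig [  1.8 134.4] 0.0708 jyaw 1.512 F [ 0.3 -1.6  0.7] open 0.0403
```

Request:
play_rows([
  [0.003,0.0175,0],
  [0,0.0275,0],
  [-0.005,0.037,0],
  [-0.011,0.046,0],
  [-0.018,0.054,0],
], roll=[0.06,0.2,0.34,0.48,0.62], hand=[0.57,0.57,0.57,0.57,0.57])

```text
clock: 3.05
eef_pos: [0.6272, 0.244, 0.0764]
orientation: [3.14, -0.002, 1.072]
force: [-0.8, -0.2, -0.0]
opening: 0.0401
grasp_force: 0.0
```

```bash
python3 - <<'E'
from h import *
for a in (.7,.55,.4,.25,.12,.03):
    c,s=np.cos(a),np.sin(a); go(70*c+11*s,68+70*s-11*c,.072,a)
E
```

```text
slide [-0.0062  0.0074  0.0044] roll 0.187 | t 3.05 jig [ 58.8 114.1] 0.0764 jyaw 0.887 F [-0.8 -0.2 -0. ] open 0.0401
slide [-0.0105  0.0171  0.0044] roll 0.337 | t 3.05 jig [ 58.8 114.1] 0.0764 jyaw 0.887 F [-0.8 -0.2 -0. ] open 0.0401
slide [-0.0162  0.026   0.0044] roll 0.487 | t 3.05 jig [ 58.8 114.1] 0.0764 jyaw 0.887 F [-0.8 -0.2 -0. ] open 0.0401
slide [-0.0232  0.034   0.0044] roll 0.637 | t 3.05 jig [ 58.8 114.1] 0.0764 jyaw 0.887 F [-0.8 -0.2 -0. ] open 0.0401
slide [-0.0301  0.04    0.0044] roll 0.767 | t 3.05 jig [ 58.8 114.1] 0.0764 jyaw 0.887 F [-0.8 -0.2 -0. ] open 0.0401
slide [-0.0354  0.0437  0.0044] roll 0.857 | t 3.05 jig [ 58.8 114.1] 0.0764 jyaw 0.887 F [-0.8 -0.2 -0. ] open 0.0401
```

Force reads near zero although contact is expected, so I'll look.

```bash
python3 -c "
from h import *
snap('wrist','w2')
P=lambda x,y,z:[*(RJ@(np.array([x,y])/1000)+T0),z]
print(proj('w2',[P(70*np.cos(.9),68+70*np.sin(.9),.09),P(3,137,.09),P(0,68,.056)]));go(0,0,.1,0)"
```

```text
[[252.4895421  247.72629294]
 [189.09890331 269.41497945]
 [259.42660146 316.70680972]]
slide [-0.1248  0.026  -0.0236] roll 0.878 | t 3.1 jig [ 59.8 112.6] 0.0764 jyaw 0.878 F [-1.2 -1.1  0.7] open 0.0403
```

View pics/w2.png

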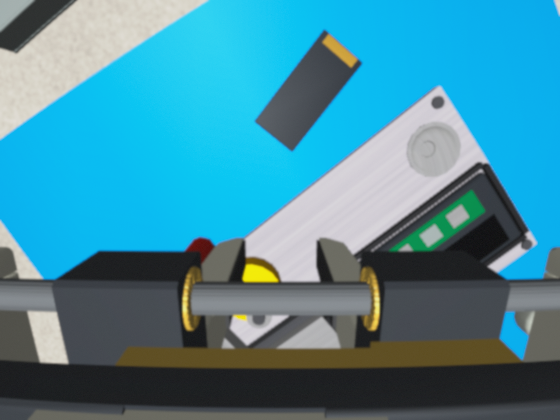

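```bash
python3 - <<'E'
from h import *
im=cv2.imread('pics/w2.png').astype(int);b,g,r=im[...,0],im[...,1],im[...,2]
m=(r>80)&(g<50)&(b<60);v,u=np.where(m);print(m.sum(),u.min(),u.max(),v.min(),v.max())
J=lambda p:(RJ.T@(p[:2]-T0))*1000
for p in [(200,250),(187,250),(200,240),(259,316)]:
    for z in (.09,.07): 
        k=J(ray('w2',*p,z));print(p,z,k,np.hypot(k[0],k[1]-68),np.arctan2(k[1]-68,k[0]))
o=arm.get_obs();e=o['eef_pos'];y=o['orientation'][2];ty=np.array([np.sin(y),-np.cos(y),0])
print(proj('w2',[e,e-ty*.02-[0,0,.008],e-ty*.02+[0,0,.011],e-ty*.0375-[0,0,.008]]))
E
```

```text
264 187 212 239 260
(200, 250) 0.09 [ 17.28168307 142.20611815] 76.19189287634546 1.3419871754335824
(200, 250) 0.07 [  8.19227289 139.69747891] 72.1639925216666 1.4570280647453056
(187, 250) 0.09 [ 10.96851388 147.31339372] 80.06823790265717 1.4333746315629483
(187, 250) 0.07 [  1.18108207 145.36944533] 77.37845969900421 1.5555320278670404
(200, 240) 0.09 [ 21.73432445 147.00353087] 81.93862794873999 1.3023318172575946
(200, 240) 0.07 [ 13.13722486 145.0253222 ] 78.13761537391987 1.4018646504011902
(259, 316) 0.09 [15.86531116 83.9106107 ] 22.468992660100373 0.7868237556713912
(259, 316) 0.07 [ 6.61929846 74.95647251] 9.602479989746648 0.8102295156719931
[[283.16242907 237.00759806]
 [253.66718355 232.99562249]
 [251.19281992 242.40747266]
 [228.00977427 232.76202962]]
```

Request:
play_rows([
  [-0.01,-0.01,-0.04],
  [-0.02,-0.02,-0.08],
  [-0.03,-0.02,-0.09],
  [-0.03,-0.02,-0.09],
  [-0.03,-0.02,-0.09],
], roll=[0,-0.14,-0.28,-0.4,-0.4], hand=[0.57,0.57,0.57,0.57,0.57])

```text
clock: 3.6
eef_pos: [0.5946, 0.2271, 0.1667]
orientation: [3.138, -0.001, 1.482]
force: [-0.2, 1.4, -0.5]
opening: 0.0399
grasp_force: 0.0
```

```bash
cat >> h.py <<'E'
def knob(n,f):
    s=snap(n,f); im=s['image'].astype(int); r,g,b=im[...,0],im[...,1],im[...,2]
    m=(r>70)&(g<.4*r)&(b<.4*r)
    _,lab,st,_=cv2.connectedComponentsWithStats(m.astype(np.uint8)); i=1+st[1:,4].argmax(); v,u=np.where(lab==i)
    m2=(u.min(),u.max(),v.min(),v.max(),len(u)); best=None
    from scipy.optimize import minimize_scalar
    t=np.linspace(0,6.283,24)
    def sil(a):
        kx,ky=70*np.cos(a),68+70*np.sin(a)
        P=[[*(RJ@(np.array([kx+9*np.cos(q),ky+9*np.sin(q)])/1000)+T0),z] for q in t for z in (.054,.09)]
        return cv2.convexHull(proj(f,P).astype(np.float32)).reshape(-1,2)
    M=(lab==i).astype(np.uint8)
    def cost(a):
        k=np.zeros(M.shape,np.uint8); cv2.fillConvexPoly(k,np.round(sil(a)*16).astype(np.int32),1,shift=4)
        return 1-(k&M).sum()/max(1,(k|M).sum())
    aa=np.linspace(-.9,2.7,361); c=[cost(a) for a in aa]; j=int(np.argmin(c)); print(f,'lever angle',round(aa[j],3),'IoU',round(1-c[j],2),'blob',m2)
    return aa[j]
E
python3 -c "
from h import *
a=knob('wrist','w3');knob('top','t3')
go(70*np.cos(a),68+70*np.sin(a),.15,a)"
```

```text
w3 lever angle 1.49 IoU 0.67 blob (np.int64(240), np.int64(258), np.int64(167), np.int64(186), 297)
t3 lever angle 1.48 IoU 0.35 blob (np.int64(211), np.int64(215), np.int64(217), np.int64(221), 22)
slide [ 0.028  -0.026   0.0147] roll -0.198 | t 3.7 jig [ 23.  103.7] 0.1647 jyaw 1.292 F [-0.3 -0.7  0.3] open 0.0399
```

View pics/w3.png

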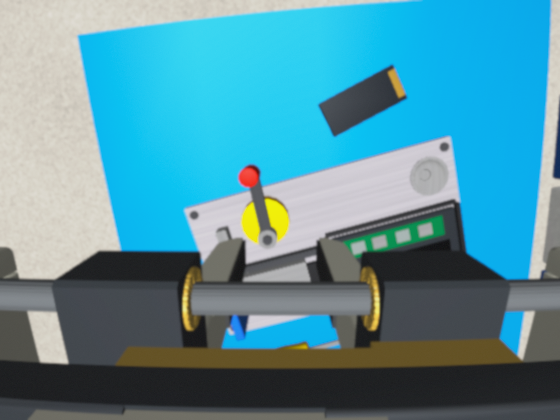

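The view shows the knob at (249,176) and the hub at (267,239), so the lever has hardly moved. I'll check the positions against the model.

```bash
python3 - <<'E'
from h import *
J=lambda p:(RJ.T@(p[:2]-T0))*1000
h=J(ray('w3',267,239,.056));k=J(ray('w3',249,176,.09));print('hub',h,'knob',k,np.arctan2(k[1]-h[1],k[0]-h[0]),np.hypot(*(k-h)))
for f,p in [('w1',(282,272,.056)),('w1',(283,212,.09)),('w2',(262,318,.056)),('w1',(476,215,.01)),('w3',(444,145,.01)),('w3',(193,214,.01))]: print(f,J(ray(f,*p)))
s=pickle.load(open('pics/w3.pkl','rb'));E=np.array(s['extrinsics']);print('cam',-E[:3,:3].T@E[:3,3]); print(E[:3,:3])
o=arm.get_obs();print(o['eef_pos'],o['orientation'],o['q'])
e=o['eef_pos'];y=o['orientation'][2];ty=np.array([np.sin(y),-np.cos(y),0])
print(proj('w3',[e,e-ty*.02-[0,0,.008],e+ty*.02-[0,0,.008]]))
E
```

```text
hub [-0.3741425 68.600818 ] knob [  5.26144783 139.36847686] 1.491328920692323 70.99169964651023
w1 [ 0.079192   69.10265212]
w1 [  4.29637671 139.20198181]
w2 [ 0.81668178 65.85458839]
w1 [220.29947506 104.92742844]
w3 [215.91075582 106.26956541]
w3 [-81.13115506 106.6431463 ]
cam [0.59953131 0.29218259 0.36118855]
[[ 0.99603574 -0.08887288  0.00379743]
 [-0.08722397 -0.96739586  0.2377756 ]
 [-0.01745818 -0.23716422 -0.97131269]]
[0.59387404 0.2271143  0.16469228] [ 3.14078651e+00 -3.28840114e-04  1.47610532e+00] [2.84649643e-01 2.37768524e-01 1.41529428e+00 6.96419260e-06
 1.48765924e+00 3.79340208e-01]
[[279.69165112 235.36122218]
 [250.56873587 231.54249176]
 [308.76665508 231.79307957]]
```

```bash
cat >> h.py <<'E'
def lev(a,z,lead,R=73): 
    c,s=np.cos(a),np.sin(a); go(R*c+lead*s,68+R*s-lead*c,z,a)
E
python3 -c "
from h import *
lev(1.49,.067,0)"
```

```text
slide [ 0.031  -0.0266  0.0977] roll -0.198 | t 3.7 jig [ 23.  103.7] 0.1647 jyaw 1.292 F [-0.3 -0.7  0.3] open 0.0399
```

Request:
play_rows([
  [0.031,-0.027,0],
  [0.031,-0.027,0.03],
  [0.031,-0.027,0.06],
  [0.031,-0.027,0.098],
  [0.031,-0.027,0.098],
], roll=[-0.1,-0.2,-0.2,-0.2,-0.2], hand=[0.57,0.57,0.57,0.57,0.57])

```text
clock: 4.2
eef_pos: [0.5648, 0.2589, 0.059]
orientation: [-3.13, 0.003, 1.677]
force: [-1.5, 0.5, -0.9]
opening: 0.0399
grasp_force: 0.0
```

```bash
python3 -c "
from h import *
lev(1.49,.067,0)
for a in (1.49,1.42,1.35,1.28,1.21): lev(a,.067,11)"
```

```text
slide [ 0.0009  0.0056 -0.008 ] roll 0.003 | t 4.2 jig [  0.2 140.3] 0.059 jyaw 1.493 F [-1.5  0.5 -0.9] open 0.0399
slide [ 0.0009  0.0166 -0.008 ] roll 0.003 | t 4.2 jig [  0.2 140.3] 0.059 jyaw 1.493 F [-1.5  0.5 -0.9] open 0.0399
slide [-0.0001  0.0217 -0.008 ] roll 0.073 | t 4.2 jig [  0.2 140.3] 0.059 jyaw 1.493 F [-1.5  0.5 -0.9] open 0.0399
slide [-0.0014  0.0267 -0.008 ] roll 0.143 | t 4.2 jig [  0.2 140.3] 0.059 jyaw 1.493 F [-1.5  0.5 -0.9] open 0.0399
slide [-0.003   0.0316 -0.008 ] roll 0.213 | t 4.2 jig [  0.2 140.3] 0.059 jyaw 1.493 F [-1.5  0.5 -0.9] open 0.0399
slide [-0.005   0.0364 -0.008 ] roll 0.283 | t 4.2 jig [  0.2 140.3] 0.059 jyaw 1.493 F [-1.5  0.5 -0.9] open 0.0399
```

Request:
play_rows([
  [0,0,0],
  [0,0,0],
  [0,0,0],
], roll=[0,0,0], hand=[0.57,0.57,0.57])

```text
clock: 4.5
eef_pos: [0.5715, 0.2611, 0.0687]
orientation: [3.138, -0.001, 1.678]
force: [-0.6, 0.4, -0.1]
opening: 0.0402
grasp_force: 0.0
```

```bash
python3 -c "
from h import *
lev(1.49,.067,0)
for a in (1.49,1.42,1.35,1.28,1.21): lev(a,.067,11)"
```

```text
slide [-0.0005 -0.0013  0.0017] roll 0.004 | t 4.5 jig [  7.3 141.2] 0.0687 jyaw 1.494 F [-0.6  0.4 -0.1] open 0.0402
slide [-0.0006  0.0097  0.0017] roll 0.004 | t 4.5 jig [  7.3 141.2] 0.0687 jyaw 1.494 F [-0.6  0.4 -0.1] open 0.0402
slide [-0.0015  0.0148  0.0017] roll 0.074 | t 4.5 jig [  7.3 141.2] 0.0687 jyaw 1.494 F [-0.6  0.4 -0.1] open 0.0402
slide [-0.0029  0.0197  0.0017] roll 0.144 | t 4.5 jig [  7.3 141.2] 0.0687 jyaw 1.494 F [-0.6  0.4 -0.1] open 0.0402
slide [-0.0045  0.0246  0.0017] roll 0.214 | t 4.5 jig [  7.3 141.2] 0.0687 jyaw 1.494 F [-0.6  0.4 -0.1] open 0.0402
slide [-0.0065  0.0294  0.0017] roll 0.284 | t 4.5 jig [  7.3 141.2] 0.0687 jyaw 1.494 F [-0.6  0.4 -0.1] open 0.0402
```

Request:
play_rows([
  [-0.0005,0.005,0.001],
  [-0.0005,0.01,0.001],
  [-0.0015,0.015,0.001],
  [-0.003,0.02,0.001],
  [-0.003,0.02,0.001],
], roll=[0,0.02,0.07,0.14,0.14], hand=[0.57,0.57,0.57,0.57,0.57])

```text
clock: 5.0
eef_pos: [0.591, 0.2595, 0.0652]
orientation: [3.141, -0.0, 1.536]
force: [-0.1, -0.5, 0.4]
opening: 0.0403
grasp_force: 0.0
```

```bash
python3 -c "
from h import *
go(0,0,.067,0);knob('wrist','w4')
for a in (1.28,1.2,1.12,1.04,.96): lev(a,.067,11)"
```

```text
slide [-0.1385  0.0041 -0.0018] roll 1.352 | t 5.0 jig [ 26.1 136.1] 0.0652 jyaw 1.352 F [-0.1 -0.5  0.4] open 0.0403
w4 lever angle 1.5 IoU 0.47 blob (np.int64(237), np.int64(258), np.int64(226), np.int64(267), 579)
slide [-0.0002  0.006  -0.0019] roll 0.075 | t 5.05 jig [ 25.7 136.3] 0.0651 jyaw 1.355 F [-0.1  0.   0.4] open 0.0399
slide [-0.0017  0.0117 -0.0019] roll 0.155 | t 5.05 jig [ 25.7 136.3] 0.0651 jyaw 1.355 F [-0.1  0.   0.4] open 0.0399
slide [-0.0037  0.0172 -0.0019] roll 0.235 | t 5.05 jig [ 25.7 136.3] 0.0651 jyaw 1.355 F [-0.1  0.   0.4] open 0.0399
slide [-0.0062  0.0226 -0.0019] roll 0.315 | t 5.05 jig [ 25.7 136.3] 0.0651 jyaw 1.355 F [-0.1  0.   0.4] open 0.0399
slide [-0.009   0.0278 -0.0019] roll 0.395 | t 5.05 jig [ 25.7 136.3] 0.0651 jyaw 1.355 F [-0.1  0.   0.4] open 0.0399
```

```bash
python3 -c "
import cv2
im=cv2.imread('pics/w4.png')[160:360,160:400];cv2.imwrite('pics/c4.png',cv2.resize(im,None,fx=3,fy=3,interpolation=2))"
```

```text
(no output)
```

View pics/c4.png

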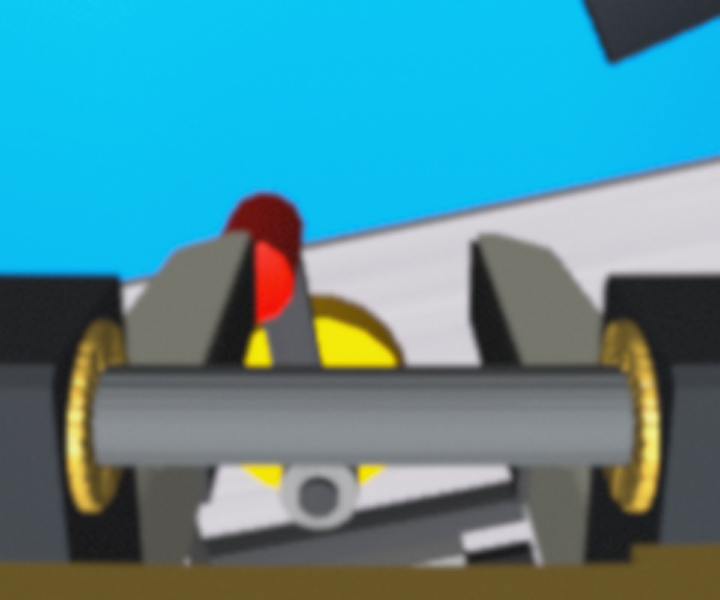

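The knob sits between the fingers against the trailing pad (crop about (265,280)), so I'll keep sweeping gently.

Request:
play_rows([
  [0,0.006,0],
  [-0.0015,0.0115,0],
  [-0.0035,0.017,0],
  [-0.006,0.0225,0],
  [-0.006,0.0225,0],
], roll=[0.07,0.15,0.23,0.31,0.31], hand=[0.57,0.57,0.57,0.57,0.57])

```text
clock: 5.55
eef_pos: [0.6127, 0.2527, 0.065]
orientation: [3.141, -0.0, 1.228]
force: [-0.4, -0.2, 0.6]
opening: 0.0398
grasp_force: 0.0
```

```bash
python3 -c "
from h import *
knob('wrist','w5')
for a in (.96,.88,.8,.72,.64): lev(a,.067,11)"
```

```text
w5 lever angle 1.5 IoU 0.17 blob (np.int64(199), np.int64(224), np.int64(236), np.int64(263), 220)
slide [-0.001   0.0064 -0.0021] roll 0.087 | t 5.6 jig [ 45.8 125.6] 0.0649 jyaw 1.047 F [-0.4 -1.3 -0.3] open 0.0401
slide [-0.0027  0.0121 -0.0021] roll 0.167 | t 5.6 jig [ 45.8 125.6] 0.0649 jyaw 1.047 F [-0.4 -1.3 -0.3] open 0.0401
slide [-0.0047  0.0176 -0.0021] roll 0.247 | t 5.6 jig [ 45.8 125.6] 0.0649 jyaw 1.047 F [-0.4 -1.3 -0.3] open 0.0401
slide [-0.0072  0.023  -0.0021] roll 0.327 | t 5.6 jig [ 45.8 125.6] 0.0649 jyaw 1.047 F [-0.4 -1.3 -0.3] open 0.0401
slide [-0.0101  0.0281 -0.0021] roll 0.407 | t 5.6 jig [ 45.8 125.6] 0.0649 jyaw 1.047 F [-0.4 -1.3 -0.3] open 0.0401
```

The knob is still at about 1.5 rad with no force, and the finger tips look larger and nearer to the camera than the stated TCP implies. They may be passing over the knob, so I'll check from the scene camera with the predicted tip points drawn in.

```bash
python3 - <<'E'
from h import *
o=arm.get_obs();e=o['eef_pos'];y=o['orientation'][2];ty=np.array([np.sin(y),-np.cos(y),0])
out=[]
for n in('scene','top'):
    s=snap(n,n+'6');im=s['image'][:,:,::-1].copy()
    P=[e-ty*.02-[0,0,.008],e+ty*.02-[0,0,.008],e-ty*.02+[0,0,.04],e+ty*.02+[0,0,.04]]
    p=proj(n+'6',P);c=p.mean(0).astype(int);x0,y0=c[0]-45,c[1]-45
    cr=cv2.resize(im[y0:y0+90,x0:x0+90],None,fx=4.4,fy=4.4,interpolation=2)
    for i,q in enumerate(p): cv2.circle(cr,tuple(int(a) for a in (q-[x0,y0]+.5)*4.4),3,[(0,255,0),(255,0,255)][i//2],1)
    out.append(cr)
cv2.imwrite('pics/c6.png',np.hstack(out))
E
```

```text
(no output)
```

View pics/c6.png

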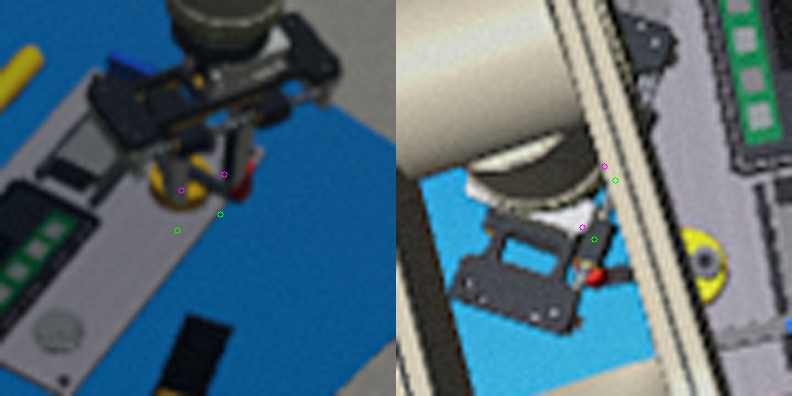

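The scene view settles it. The real finger ends lie near the magenta markers, roughly 15–40 mm higher than the stated TCP, so the fingers skimmed over the knob. I'll go back over the knob and work about 25 mm lower, which clears the phone and nest even if the nominal geometry is right.

Request:
play_rows([
  [0,0,-0.02],
  [0,0,-0.04],
  [0,0,-0.06],
  [0,0,-0.06],
  [0,0,-0.06],
], roll=[-0.1,-0.2,-0.3,-0.4,-0.44], hand=[0.57,0.57,0.57,0.57,0.57])

```text
clock: 6.2
eef_pos: [0.6127, 0.2535, 0.1263]
orientation: [3.14, -0.001, 1.675]
force: [0.4, 0.1, -0.9]
opening: 0.04
grasp_force: 0.0
```

```bash
python3 -c "
from h import *
lev(1.49,.042,0,71)"
```

```text
slide [ 0.0094 -0.0414  0.0843] roll 0.001 | t 6.2 jig [ 46.3 126.1] 0.1263 jyaw 1.491 F [ 0.4  0.1 -0.9] open 0.04
```

Request:
play_rows([
  [0.002,-0.01,0],
  [0.004,-0.02,0],
  [0.007,-0.03,0],
  [0.009,-0.041,0],
  [0.009,-0.041,0],
], roll=[0,0,0,0,0], hand=[0.57,0.57,0.57,0.57,0.57])

```text
clock: 6.7
eef_pos: [0.5687, 0.2584, 0.1248]
orientation: [-3.141, -0.0, 1.67]
force: [0.1, 0.1, -0.5]
opening: 0.0402
grasp_force: 0.0
```

Request:
play_rows([
  [0,0,0],
  [0,0,0.015],
  [0,0,0.03],
  [0,0,0.045],
  [0,0,0.045],
], roll=[0,0,0,0,0], hand=[0.57,0.57,0.57,0.57,0.57])

```text
clock: 7.2
eef_pos: [0.568, 0.2568, 0.0752]
orientation: [-3.135, 0.002, 1.669]
force: [-0.9, 0.1, -0.2]
opening: 0.0399
grasp_force: 0.0
```

Request:
play_rows([
  [0,0,0.01],
  [0,0,0.02],
  [0,0,0.03],
  [0,0,0.039],
  [0,0,0.039],
], roll=[0,0,0,0,0], hand=[0.57,0.57,0.57,0.57,0.57])

```text
clock: 7.7
eef_pos: [0.5693, 0.2575, 0.0388]
orientation: [-3.139, 0.001, 1.669]
force: [-1.0, -0.3, -0.7]
opening: 0.0403
grasp_force: 0.0
```

```bash
python3 -c "
from h import *
lev(1.49,.042,0,71)
for a in (1.49,1.42,1.35,1.28,1.21): lev(a,.042,11,71)"
```

```text
slide [ 0.0009  0.0013 -0.0032] roll -0.006 | t 7.7 jig [  4.4 138. ] 0.0388 jyaw 1.484 F [-1.  -0.3 -0.7] open 0.0403
slide [ 0.0009  0.0123 -0.0032] roll -0.006 | t 7.7 jig [  4.4 138. ] 0.0388 jyaw 1.484 F [-1.  -0.3 -0.7] open 0.0403
slide [ 0.      0.0172 -0.0032] roll 0.064 | t 7.7 jig [  4.4 138. ] 0.0388 jyaw 1.484 F [-1.  -0.3 -0.7] open 0.0403
slide [-0.0012  0.0221 -0.0032] roll 0.134 | t 7.7 jig [  4.4 138. ] 0.0388 jyaw 1.484 F [-1.  -0.3 -0.7] open 0.0403
slide [-0.0028  0.0269 -0.0032] roll 0.204 | t 7.7 jig [  4.4 138. ] 0.0388 jyaw 1.484 F [-1.  -0.3 -0.7] open 0.0403
slide [-0.0048  0.0315 -0.0032] roll 0.274 | t 7.7 jig [  4.4 138. ] 0.0388 jyaw 1.484 F [-1.  -0.3 -0.7] open 0.0403
```

Request:
play_rows([
  [0.001,0.006,-0.002],
  [0.001,0.012,-0.002],
  [0,0.017,-0.002],
  [-0.001,0.022,-0.002],
  [-0.001,0.022,-0.002],
], roll=[0,0,0.06,0.13,0.13], hand=[0.57,0.57,0.57,0.57,0.57])

```text
clock: 8.2
eef_pos: [0.5933, 0.2595, 0.0435]
orientation: [3.141, -0.001, 1.538]
force: [-1.6, 0.5, -0.2]
opening: 0.0402
grasp_force: 0.8
```

```bash
python3 -c "
from h import *
knob('wrist','w7')
for a in (1.28,1.2,1.12,1.04,.96): lev(a,.042,11,71)"
```

```text
w7 lever angle 1.33 IoU 0.81 blob (np.int64(241), np.int64(275), np.int64(235), np.int64(282), 1304)
slide [-0.0021  0.0031  0.0014] roll 0.076 | t 8.25 jig [ 28.3 135.6] 0.0434 jyaw 1.356 F [-1.1  0.9 -0.2] open 0.0401
slide [-0.0036  0.0086  0.0014] roll 0.156 | t 8.25 jig [ 28.3 135.6] 0.0434 jyaw 1.356 F [-1.1  0.9 -0.2] open 0.0401
slide [-0.0056  0.014   0.0014] roll 0.236 | t 8.25 jig [ 28.3 135.6] 0.0434 jyaw 1.356 F [-1.1  0.9 -0.2] open 0.0401
slide [-0.008   0.0193  0.0014] roll 0.316 | t 8.25 jig [ 28.3 135.6] 0.0434 jyaw 1.356 F [-1.1  0.9 -0.2] open 0.0401
slide [-0.0108  0.0243  0.0014] roll 0.396 | t 8.25 jig [ 28.3 135.6] 0.0434 jyaw 1.356 F [-1.1  0.9 -0.2] open 0.0401
```

The lever now moves: it reads 1.33 rad with a contact force. Continuing.

Request:
play_rows([
  [-0.002,0.004,0.001],
  [-0.0035,0.0085,0.001],
  [-0.0055,0.014,0.001],
  [-0.008,0.0195,0.001],
  [-0.011,0.0245,0.001],
], roll=[0.08,0.16,0.24,0.32,0.4], hand=[0.57,0.57,0.57,0.57,0.57])

```text
clock: 8.75
eef_pos: [0.6167, 0.2482, 0.0424]
orientation: [-3.141, -0.001, 1.138]
force: [-4.5, 2.8, 2.3]
opening: 0.0405
grasp_force: 2.5
```

```bash
python3 -c "
from h import *
knob('wrist','w8')
for a in (.9,.82,.74,.66,.58): lev(a,.042,11,71)"
```

```text
w8 lever angle 0.98 IoU 0.82 blob (np.int64(241), np.int64(274), np.int64(234), np.int64(282), 1328)
slide [-0.0007  0.0039  0.0005] roll 0.048 | t 8.8 jig [ 50.  119.6] 0.0425 jyaw 0.948 F [-2.9  4.5 -0.1] open 0.0401
slide [-0.002   0.0095  0.0005] roll 0.128 | t 8.8 jig [ 50.  119.6] 0.0425 jyaw 0.948 F [-2.9  4.5 -0.1] open 0.0401
slide [-0.0039  0.0149  0.0005] roll 0.208 | t 8.8 jig [ 50.  119.6] 0.0425 jyaw 0.948 F [-2.9  4.5 -0.1] open 0.0401
slide [-0.0061  0.0202  0.0005] roll 0.288 | t 8.8 jig [ 50.  119.6] 0.0425 jyaw 0.948 F [-2.9  4.5 -0.1] open 0.0401
slide [-0.0088  0.0253  0.0005] roll 0.368 | t 8.8 jig [ 50.  119.6] 0.0425 jyaw 0.948 F [-2.9  4.5 -0.1] open 0.0401
```

Request:
play_rows([
  [-0.0005,0.004,0],
  [-0.002,0.0095,0],
  [-0.004,0.015,0],
  [-0.006,0.02,0],
  [-0.009,0.0255,0],
], roll=[0.05,0.13,0.21,0.29,0.37], hand=[0.57,0.57,0.57,0.57,0.57])

```text
clock: 9.3
eef_pos: [0.6362, 0.2295, 0.0424]
orientation: [-3.141, -0.001, 0.77]
force: [-3.6, 3.9, 0.3]
opening: 0.0402
grasp_force: 2.5
```

```bash
python3 -c "
from h import *
knob('wrist','w9')
for a in (.5,.42,.34,.26,.18): lev(a,.044,11,71)"
```

```text
w9 lever angle 0.6 IoU 0.82 blob (np.int64(241), np.int64(274), np.int64(234), np.int64(282), 1335)
slide [-0.001   0.0052 -0.0015] roll 0.08 | t 9.35 jig [65.6 97.3] 0.0425 jyaw 0.58 F [-1.3  4.1  0.1] open 0.04
slide [-0.0026  0.0107 -0.0015] roll 0.16 | t 9.35 jig [65.6 97.3] 0.0425 jyaw 0.58 F [-1.3  4.1  0.1] open 0.04
slide [-0.0046  0.0161 -0.0015] roll 0.24 | t 9.35 jig [65.6 97.3] 0.0425 jyaw 0.58 F [-1.3  4.1  0.1] open 0.04
slide [-0.007   0.0213 -0.0015] roll 0.32 | t 9.35 jig [65.6 97.3] 0.0425 jyaw 0.58 F [-1.3  4.1  0.1] open 0.04
slide [-0.0098  0.0263 -0.0015] roll 0.4 | t 9.35 jig [65.6 97.3] 0.0425 jyaw 0.58 F [-1.3  4.1  0.1] open 0.04
```

Request:
play_rows([
  [-0.001,0.005,-0.001],
  [-0.0025,0.0105,-0.0015],
  [-0.0045,0.016,-0.0015],
  [-0.007,0.021,-0.0015],
  [-0.01,0.0265,-0.0015],
], roll=[0.08,0.16,0.24,0.32,0.4], hand=[0.57,0.57,0.57,0.57,0.57])

```text
clock: 9.85
eef_pos: [0.6471, 0.2035, 0.0429]
orientation: [-3.14, -0.0, 0.371]
force: [-0.7, 5.4, -2.9]
opening: 0.0402
grasp_force: 2.6
```

```bash
python3 -c "
from h import *
knob('wrist','w10')
for a in (.12,.06,.0,): lev(a,.044,11,71)"
```

```text
w10 lever angle 0.2 IoU 0.83 blob (np.int64(241), np.int64(274), np.int64(233), np.int64(282), 1323)
slide [ 0.      0.004  -0.0011] roll 0.061 | t 9.9 jig [71.1 69.5] 0.0429 jyaw 0.181 F [ 0.1  3.6 -3.1] open 0.0401
slide [-0.001   0.0082 -0.0011] roll 0.121 | t 9.9 jig [71.1 69.5] 0.0429 jyaw 0.181 F [ 0.1  3.6 -3.1] open 0.0401
slide [-0.0023  0.0123 -0.0011] roll 0.181 | t 9.9 jig [71.1 69.5] 0.0429 jyaw 0.181 F [ 0.1  3.6 -3.1] open 0.0401
```

Request:
play_rows([
  [0,0.004,-0.001],
  [-0.001,0.0085,-0.001],
  [-0.002,0.013,-0.001],
  [-0.002,0.013,-0.001],
  [-0.002,0.013,-0.001],
], roll=[0.06,0.12,0.18,0.18,0.18], hand=[0.57,0.57,0.57,0.57,0.57])

```text
clock: 10.4
eef_pos: [0.6502, 0.1897, 0.0444]
orientation: [3.141, -0.0, 0.193]
force: [-0.7, 1.3, -0.8]
opening: 0.04
grasp_force: 0.8
```

Request:
play_rows([
  [0,-0.003,0],
  [0,-0.003,-0.02],
  [0,-0.003,-0.05],
  [0,-0.003,-0.08],
  [0,-0.003,-0.08],
], roll=[0,0,0,0,0], hand=[0.57,0.57,0.57,0.57,0.57])

```text
clock: 10.9
eef_pos: [0.6536, 0.1933, 0.1314]
orientation: [3.141, -0.011, 0.191]
force: [0.1, 0.1, 2.3]
opening: 0.0402
grasp_force: 0.0
```

```bash
python3 - <<'E'
from h import *
knob('wrist','w11')
J=lambda p:(RJ.T@(p[:2]-T0))*1000
im=cv2.imread('pics/w11.png').astype(int);b,g,r=im[...,0],im[...,1],im[...,2]
m=(r>180)&(g<70)&(b<70);v,u=np.where(m);print('top face',u.mean(),v.mean(),m.sum());k=J(ray('w11',u.mean(),v.mean(),.09));print(k,np.arctan2(k[1]-68,k[0]),np.hypot(k[0],k[1]-68))
go(-100,0,.13,np.pi/2)
E
```

```text
w11 lever angle -0.03 IoU 0.71 blob (np.int64(261), np.int64(280), np.int64(210), np.int64(237), 443)
top face 271.64516129032256 227.52534562211983 217
[69.35848551 66.31155187] -0.024338978791989097 69.37903407245827
slide [-0.1746  0.0584 -0.0014] roll -1.565 | t 10.95 jig [74.3 59.5] 0.1286 jyaw 0.006 F [-0.2  0.7 -0.2] open 0.0398
```

The lever is at about −0.02 rad. Next I'll shut the fingers and go behind the tab, keeping the same yaw.

Request:
play_rows([
  [-0.015,0.005,0],
  [-0.045,0.015,0],
  [-0.075,0.025,0],
  [-0.105,0.035,0],
  [-0.13,0.044,0],
], roll=[0,0,0,0,0], hand=[1,1,1,1,1])

```text
clock: 11.45
eef_pos: [0.5283, 0.1241, 0.123]
orientation: [3.141, 0.002, 0.19]
force: [-0.2, 0.4, 1.1]
opening: 0.0049
grasp_force: 0.0
```

Request:
play_rows([
  [-0.025,0.008,0],
  [-0.045,0.015,0],
  [-0.045,0.015,0],
  [-0.045,0.015,0],
  [-0.045,0.015,0],
], roll=[0,0,0,0,0], hand=[1,1,1,1,1])

```text
clock: 11.95
eef_pos: [0.4894, 0.1021, 0.1242]
orientation: [3.142, -0.0, 0.189]
force: [-0.3, -1.0, 0.3]
opening: 0.0004
grasp_force: 0.0
```

```bash
python3 - <<'E'
from h import *
knob('top','t12')
go(-105,0,.03,0)
im=cv2.imread('pics/t12.png')[130:260,180:320];w=cv2.imread('pics/t12.png')
snap('wrist','w12')
a=cv2.resize(im,(430,400),interpolation=2);b=cv2.resize(cv2.imread('pics/w12.png')[120:420,100:380],(370,400))
cv2.imwrite('pics/c12.png',np.hstack([a,b]))
E
```

```text
t12 lever angle 0.02 IoU 0.5 blob (np.int64(232), np.int64(237), np.int64(188), np.int64(194), 30)
slide [-0.0023 -0.0001  0.0942] roll 0.005 | t 12.0 jig [-1.027e+02 -1.000e-01] 0.1242 jyaw 0.005 F [-0.8 -0.2  0.2] open 0.0006
```

View pics/c12.png

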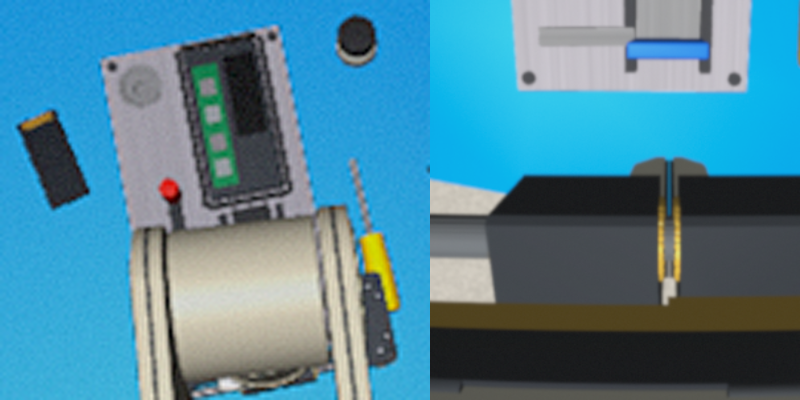

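The lever is at 0 ± 0.03 rad and the phone hasn't moved. The fingers are shut and lined up behind the blue tab, so I'll descend.

Request:
play_rows([
  [-0.002,0,0.01],
  [-0.002,0,0.03],
  [-0.002,0,0.05],
  [-0.002,0,0.07],
  [-0.002,0,0.08],
], roll=[0,0,0,0,0], hand=[1,1,1,1,1])

```text
clock: 12.55
eef_pos: [0.4852, 0.1013, 0.0416]
orientation: [-3.141, 0.003, 0.189]
force: [-0.8, 0.1, 0.4]
opening: 0.0004
grasp_force: 0.0
```

Request:
play_rows([
  [0,0,0.005],
  [0,0,0.01],
  [0,0,0.014],
  [0,0,0.014],
  [0,0,0.014],
], roll=[0,0,0,0,0], hand=[1,1,1,1,1])

```text
clock: 13.05
eef_pos: [0.4872, 0.1014, 0.0309]
orientation: [3.142, -0.001, 0.189]
force: [-0.4, 0.3, -0.6]
opening: 0.0005
grasp_force: 0.0
```

Request:
play_rows([
  [0.006,0,0],
  [0.012,0,0],
  [0.018,0,0],
  [0.024,0,0],
  [0.03,0,0],
], roll=[0,0,0,0,0], hand=[1,1,1,1,1])

```text
clock: 13.55
eef_pos: [0.5169, 0.1071, 0.0303]
orientation: [3.142, -0.0, 0.189]
force: [-0.3, 0.3, 0.0]
opening: 0.0005
grasp_force: 0.0
```

```bash
python3 -c "
from h import *
go(-50,0,.03,0)"
```

```text
slide [ 0.0247 -0.0001  0.0003] roll 0.004 | t 13.55 jig [-74.7  -0.2] 0.0303 jyaw 0.004 F [-0.3  0.3  0. ] open 0.0005
```

Request:
play_rows([
  [0.004,0,0],
  [0.008,0,0],
  [0.012,0,0],
  [0.015,0,0],
  [0.015,0,0],
], roll=[0,0,0,0,0], hand=[1,1,1,1,1])

```text
clock: 14.05
eef_pos: [0.5313, 0.1099, 0.0302]
orientation: [-3.142, -0.0, 0.189]
force: [-0.5, 1.0, 0.2]
opening: 0.0003
grasp_force: 0.0
```

```bash
cat >> h.py <<'E'
def blue(f):
    "centroid x of blue tab top in jig, from wrist image"
    s=snap('wrist',f);im=s['image'].astype(int);r,g,b=im[...,0],im[...,1],im[...,2]
    m=((b>110)&(r<90)&(g<.62*b)&(b-g>60)).astype(np.uint8);_,l,st,ce=cv2.connectedComponentsWithStats(m);i=1+st[1:,4].argmax()
    x,y,w,h,A=st[i];print(f,'blob',st[i],'top edge jig',(RJ.T@(ray(f,x+w/2,y,.08)[:2]-T0)*1000).round(1))
E
python3 -c "
from h import *
go(-50,0,.03,0);blue('w13');knob('wrist','w13b')"
```

```text
slide [ 0.0101 -0.      0.0002] roll 0.004 | t 14.05 jig [-60.1  -0.1] 0.0302 jyaw 0.004 F [-0.5  1.   0.2] open 0.0003
w13 blob [ 231  231   96   20 1087] top edge jig [-40.6   0.6]
w13b lever angle -0.01 IoU 0.74 blob (np.int64(116), np.int64(160), np.int64(0), np.int64(19), 582)
```

Request:
play_rows([
  [0.003,0,0],
  [0.006,0,0],
  [0.009,0,0],
  [0.012,0,0],
  [0.012,0,0],
], roll=[0,0,0,0,0], hand=[1,1,1,1,1])

```text
clock: 14.65
eef_pos: [0.5433, 0.1122, 0.0304]
orientation: [-3.142, -0.001, 0.189]
force: [-0.7, -0.0, -0.2]
opening: 0.0002
grasp_force: 0.0
```

```bash
python3 -c "
from h import *
go(-50,0,.03,0);blue('w14');knob('wrist','w14b')"
```

```text
slide [-0.0022 -0.0001  0.0004] roll 0.004 | t 14.65 jig [-47.8  -0.1] 0.0304 jyaw 0.004 F [-0.7 -0.  -0.2] open 0.0002
w14 blob [ 232  231   95   20 1066] top edge jig [-28.4   0.4]
w14b lever angle -0.02 IoU 0.84 blob (np.int64(93), np.int64(161), np.int64(0), np.int64(45), 2038)
```

Request:
play_rows([
  [0.002,0,0],
  [0.004,0,0],
  [0.006,0,0],
  [0.006,0,0],
  [0.006,0,0],
], roll=[0,0,0,0,0], hand=[1,1,1,1,1])

```text
clock: 15.25
eef_pos: [0.549, 0.1133, 0.0304]
orientation: [-3.142, -0.001, 0.189]
force: [-0.8, -0.6, -0.5]
opening: 0.0002
grasp_force: 0.0
```

Request:
play_rows([
  [0.001,0,0],
  [0.002,0,0],
  [0.003,0,0],
  [0.003,0,0],
], roll=[0,0,0,0], hand=[1,1,1,1])

```text
clock: 15.65
eef_pos: [0.5515, 0.1137, 0.0303]
orientation: [-3.142, 0.0, 0.189]
force: [-3.1, -0.2, 2.6]
opening: 0.0004
grasp_force: 1.5
```

```bash
python3 -c "
from h import *
go(-40,0,.03,0);blue('w15');knob('wrist','w15b')"
```

```text
slide [-0.0006 -0.      0.0003] roll 0.004 | t 15.65 jig [-39.4  -0. ] 0.0303 jyaw 0.004 F [-3.1 -0.2  2.6] open 0.0004
w15 blob [ 232  231   95   20 1030] top edge jig [-20.    0.5]
w15b lever angle -0.02 IoU 0.81 blob (np.int64(95), np.int64(162), np.int64(3), np.int64(63), 2534)
```

Force is starting to rise, so I'll push further until it's clearly on the stop.

Request:
play_rows([
  [0.001,0,0],
  [0.002,0,0],
  [0.003,0,0],
  [0.003,0,0],
], roll=[0,0,0,0], hand=[1,1,1,1])

```text
clock: 16.15
eef_pos: [0.5515, 0.1137, 0.0302]
orientation: [3.142, 0.007, 0.189]
force: [-18.9, -4.5, 15.7]
opening: 0.0006
grasp_force: 9.6
```

```bash
python3 -c "
from h import *
go(-40,0,.03,0);blue('w16');knob('wrist','w16b')"
```

```text
slide [-0.0005 -0.      0.0002] roll 0.004 | t 16.15 jig [-39.5  -0. ] 0.0302 jyaw 0.004 F [-18.9  -4.5  15.7] open 0.0006
w16 blob [ 232  231   95   21 1028] top edge jig [-19.6   0.5]
w16b lever angle -0.02 IoU 0.81 blob (np.int64(94), np.int64(162), np.int64(3), np.int64(62), 2561)
```

The slide is hard against its stop: 19 N and no motion. I'll back off, rise, and check.

Request:
play_rows([
  [-0.006,0,0],
  [-0.016,0,0],
  [-0.031,0,0],
  [-0.046,0,0],
  [-0.056,0,0],
], roll=[0,0,0,0,0], hand=[1,1,1,1,1])

```text
clock: 16.75
eef_pos: [0.4985, 0.1037, 0.0301]
orientation: [-3.142, -0.0, 0.189]
force: [-0.2, 0.7, 1.2]
opening: 0.0003
grasp_force: 0.0
```

Request:
play_rows([
  [0,0,-0.02],
  [0,0,-0.05],
  [0,0,-0.08],
  [0,0,-0.11],
  [0,0,-0.12],
], roll=[0,0,0,0,0], hand=[1,1,1,1,1])

```text
clock: 17.25
eef_pos: [0.5016, 0.1041, 0.1542]
orientation: [3.141, -0.006, 0.189]
force: [0.1, 0.6, 1.4]
opening: 0.0008
grasp_force: 0.0
```

Request:
play_rows([
  [0,0.03,0],
  [0,0.07,0],
  [0,0.11,0],
  [0,0.15,0],
  [0,0.19,0],
], roll=[0,0,0,0,0], hand=[1,1,1,1,1])

```text
clock: 17.75
eef_pos: [0.5349, -0.0842, 0.1492]
orientation: [-3.141, 0.0, 0.189]
force: [0.6, -0.2, 0.9]
opening: 0.0004
grasp_force: 0.0
```

Request:
play_rows([
  [0,0.03,0],
  [0,0.05,0],
  [0,0.06,0],
  [0,0.06,0],
  [0,0.06,0],
], roll=[0,0,0,0,0], hand=[1,1,1,1,1])

```text
clock: 18.25
eef_pos: [0.5462, -0.1409, 0.1498]
orientation: [-3.141, 0.0, 0.189]
force: [-0.5, -0.1, 0.6]
opening: 0.0005
grasp_force: 0.0
```

```bash
python3 - <<'E'
from h import *
go(0,0,.1,0);knob('top','t17')
im=cv2.imread('pics/t17.png')[130:260,180:320]
cv2.imwrite('pics/c17.png',cv2.resize(im,None,fx=4.6,fy=4.6,interpolation=2)[:598])
E
```

```text
slide [ 0.0925 -0.249   0.0498] roll 0.005 | t 18.25 jig [ -91.4 -249.4] 0.1498 jyaw 0.005 F [-0.5 -0.1  0.6] open 0.0005
t17 lever angle 0.02 IoU 0.5 blob (np.int64(232), np.int64(237), np.int64(188), np.int64(194), 30)
```

View pics/c17.png

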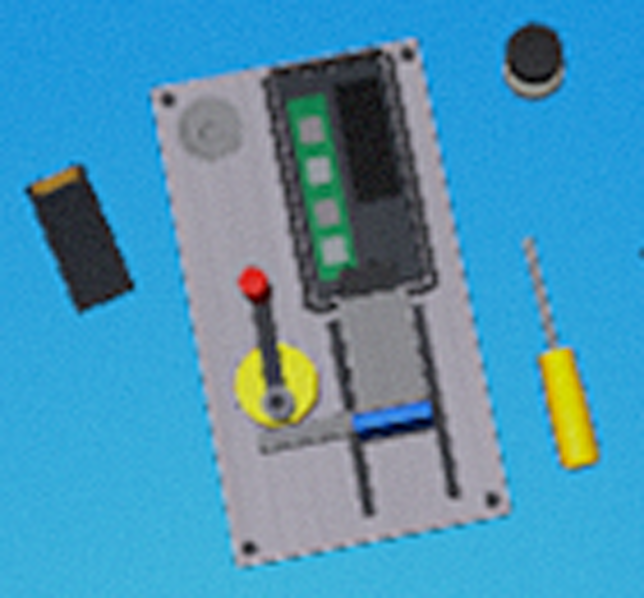

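The lever points straight forward, with the knob at (254,285) and the hub at (278,402). The tab has moved forward about 30 mm to (393,418), the tongue is over the phone's edge, and everything else is in place. Handing in.

```bash
python3 -c "
from bench import arm
print(arm.close_job())"
```

```text
the job is handed in; nothing more can be done
None
```

The job is handed in at about 18 s: the lever points straight forward (within about 0.03 rad), the slide is home against its stop with its tongue over the phone's edge, nothing else appears to have moved in the final picture, and the arm is clear.

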